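# Air the step bin and let its lid down softly

## Robot

A 7-joint arm with a two-finger parallel gripper is mounted at the origin on the work surface. World frame = base frame: x ahead of the robot, y to its left, z up, the work surface at z = 0. Lengths are in m, angles in rad, forces in N, time in s.
With the tool pointing down it reaches from about 0.425 to 0.825 m from the base axis. Payload 3.6 kg.
Tool frame: the origin (TCP) lies at the very end of the fingers, on their centre line; the grasp point (between the pads) lies 19 mm behind it; z points along the fingers, y is the line along which they close (so a half turn about z gives the same grasp; the last joint's range is limited). The gripper opens to 93 mm and grips with 3 to 60 N. Pads are 15 mm wide; open, the fingers measure 128 mm over their backs; the gripper's body (75 mm by 188 mm) begins 65 mm behind the grasp point.
Start: joints at [-1.351, 0.615, -0.013, 1.423, 0.008, 1.103, -0.04], TCP at [0.159, 0.63, 0.219] pointing down, gripper open.
Joint ranges: [-3.12, 3.12], [-0.3, 2.06], [-1.34, 1.32], [0.26, 2.42], [-1.36, 4.5], [0.01, 1.98], [-2.84, 2.84]. Speed limits (rad/s): [2.79, 2.79, 3.14, 3.14, 3.14, 3.14, 3.14].

## Interface

Orientations are given as a unit quaternion [x, y, z, w].
In Python, from bench import robot gives the robot as it stands.
- The arm moves only by the shell command python3 -m jog 'ROWS' [FORCE]. ROWS is JSON, a list of rows, each an object with "slide": the shift along the world's x, y, z as a fraction of full scale, a list of three; "spin": the turn about the world's z as a fraction of full scale; "gripper": the closure, from -1 (fully open) to 1 (shut), so that 0 is half open. In form: [{"slide": [x, y, z], "spin": spin, "gripper": gripper}, ...]. A call has 1 to 5 rows; each row is the pose to reach, as a shift and turn from the pose commanded when the call began, turning the shorter way round; what a row does not reach only later rows make up. Full scale, the value 1, is 120 mm for a shift and 360 degrees for a turn. A row lasts 1/8 s, in which the tool goes at most 62.5 mm and 10.7 degrees, less where a joint would pass 70% of its speed; a pose out of reach is approached as far as the arm can. A call with a number of a shift or a turn outside -1 to 1 is refused whole. A call with a gripper value outside its range is refused whole. The fingers move at their own pace and stop on an object; FORCE is the grip in N (left out, the last holds). Time passes only in rows, so rows that repeat a pose let the fingers close. It gives the time, the measured TCP pose, the force, the opening and the grip force at its end, in the units of the state.
- robot.state(): the state, without advancing time (a new reading comes with each control period).
- robot.grab_frame(name): name is "scene" or "top" or "wrist"; returns a dict with "frame" (400x640x3 uint8, red, green, blue), "z_map" (400x640 float32, m along the optical axis (not along the pixel's ray), 0 where there is no reading), "fx", "fy", "cx", "cy" (pixels), "rvec" (rotation vector, rad) and "tvec" (3), from world to camera coordinates, as OpenCV has them. Camera axes: x right, y down, z forward; pixel columns grow to the right and rows downward; lengths in m; the calibration is good to about 2 mm. The wrist camera is an equidistant fisheye: a pixel r from the principal point sees the ray r / f radians off the axis. A picture is of the moment at which its call begins.
- robot.hand_in(): hands the job in; it is judged then, once.
The state is a dict: "clock": time; "q": joint angles; "joint_velocities": joint speeds; "joint_efforts": joint torques, N m; "tool_pos": TCP position; "orientation": TCP orientation; "wrist_force": force on the tool from outside, world axes, zero at the start; "moment": the same for the moment, N m; "opening": opening from 0.0 (shut) to 1.0 (fully open); "finger_force": force on a finger pad.
Only numpy, scipy, OpenCV 4.12 (cv2) and the standard library are available. Lean on these libraries where they do the work, as an engineer would, in place of code of your own. Each camera call takes 0.05 s, during which the arm holds its last target. There are 200 camera calls.

## Task

Press the black lever of the bin with the stainless steel lid down with the fingertips until the lid stands wide open, and keep it open for about three seconds so the bin airs. Then let the lever come up slowly under the fingertips so that the lid settles fully shut without slamming, and move clear. Lift the lid by its lever only, never by touching the lid; leave the green-lidded bin shut and everything else where it lies.

Things in the scene. Friction and masses are not known exactly. Their poses are not given: they have to be found in the camera images.
- steel_bin: white ABS bin with the stainless steel lid, fixed to the surface, 190 x 190 mm, 160 mm high, walls 5 mm. Origin: centre of its underside. Its own -x side is the front, which carries the lever and roughly faces the robot; z is up. It and the green-lidded bin stand side by side and may change places
- steel_lid: flat stainless lid of the steel_bin, 194 x 198 mm, about 9 mm thick with its raised panel, lying on the bin's top. It is fixed to the lever like the two sides of a seesaw and hinged at the bin's front top edge: its rear (+x) edge swings up, and the open lid leans away from the lever's side. Origin: middle of its underside, 161 mm above the surface when shut
- steel_lid_hinge (a joint): angle of the steel lid and its lever in rad: 0 lid shut and lever up, 0.70 lid fully open and lever at its stop; above 0.58 counts as wide open. The lid's weight and a weak spring bring it down when the lever is let go; let go from wide open it slams at 3 rad/s or more. Coming down faster than 2.0 rad/s at any moment counts as slamming. With the press point rising at 30 mm/s the lid comes down at about 0.3 rad/s; keep the rise under about 60 mm/s
- steel_lever: black press lever of the steel lid: a flat rigid plate 90 mm wide, 130 mm long, 8 mm thick, sticking out from the bin's front. Origin on the hinge line at the bin's front top edge, 164 mm above the surface, mid-width. From there the plate runs along the bin's -x, sloping up by 0.35 rad at rest and down by 0.35 rad when fully pressed; nothing lies under its free end that stops it
- steel_press (a point): the spot to press: on the top of the steel lever's ribbed end, mid-width, about 105 mm out from the hinge and 25 mm short of the free edge; about 204 mm above the surface at rest. It moves with the lever, sinking almost straight down by about 72 mm (shifting less than 10 mm sideways) to the stop. Pressing takes about 2 to 7 N; past the stop it is rigid
- green_bin: same white bin with the same kind of black lever, but with a green plastic lid; fixed; bystander, not to be opened
- green_lid_hinge (a joint): opening angle of the green lid in rad, 0 shut; must stay shut
- scoop: empty orange plastic scoop, 210 x 75 x 40 mm, lying flat; origin under its middle, handle towards its own -x. Bystander, loose
- strainer: folded green plastic mesh strainer, flat, about 190 x 124 x 17 mm; origin at the centre of its underside. Bystander, loose
- coaster_low: white ceramic coaster, 92 mm across, 8 mm thick, lying on the surface; origin at the centre of its underside. Bystander, loose
- coaster_top: blue ceramic coaster of the same size, stacked on the white one. Bystander, loose
- scraper: hard silicone scraper, red blade and grey handle, 213 x 65 x 13 mm, lying flat; origin under its middle. Bystander, loose
- spray: blue bottle with a white cap, 60 mm across, 160 mm tall, standing; origin at the centre of its underside. Bystander, loose

How it is judged:
By the outcome, as a careful person would: the job done as asked, in the order asked, and still so for the second after the job is handed in, with the robot touching nothing.
It also fails if it takes over 43 s, if anything falls off the work surface, if the arm or the gripper's body presses on something with over 40 N, if the wrist force passes 120 N, or if a joint passes its speed limit or range.

## Working session

There is one attempt and no reset: what is moved stays moved. The work goes in short steps, Python scripts to look and compute and a shell command to move; the robot and the scene stay as the last step left them, time stands still between calls to the robot, and variables do not carry over. Pictures are saved under pics/ and viewed, at most 10 in all, crops included, and the job is handed in when it is done.

```bash
mkdir -p pics; cat > h.py <<'E'
import numpy as np, cv2
from bench import robot
def world(f,u,v):
    z=f["z_map"][v,u]; R=cv2.Rodrigues(np.array(f["rvec"],float))[0]
    p=np.stack([(u-f["cx"])/f["fx"]*z,(v-f["cy"])/f["fy"]*z,z],-1)
    return (p-np.array(f["tvec"]).ravel())@R
def allworld(f):
    v,u=np.mgrid[0:400,0:640]; return world(f,u,v)
E
python3 - <<'E'
from h import *
for n in ["scene","top"]:
    f=robot.grab_frame(n); cv2.imwrite(f"pics/{n}1.png",f["frame"][...,::-1]); np.save(n+".npy",allworld(f)); 
s=robot.state(); print(s)
E
```

```text
{'clock': 0.1, 'q': array([-1.35047483,  0.61582216, -0.01260956,  1.4247068 ,  0.00812299,
        1.10342162, -0.04041503]), 'joint_velocities': array([ 5.88169585e-04, -2.49991022e-03, -1.98289108e-03, -5.05418321e-03,
       -9.92534863e-04,  1.23653502e-03,  3.67443778e-05]), 'joint_efforts': array([ 1.24994618e-03, -4.60041547e+01,  2.10229126e-01, -1.66244352e+01,
       -6.11532270e-02,  1.69494463e-02,  1.14841118e-04]), 'tool_pos': array([0.1586362 , 0.62961644, 0.21760783]), 'orientation': array([ 1.23070397e-01,  9.92397272e-01, -1.14785754e-03, -1.15611151e-04]), 'wrist_force': array([ 0.11271   , -0.28927767, -0.23563598]), 'moment': array([-0.00523835, -0.01010241, -0.00934362]), 'finger_force': 0.0, 'opening': 1.0022014646037904}
```

View pics/top1.png

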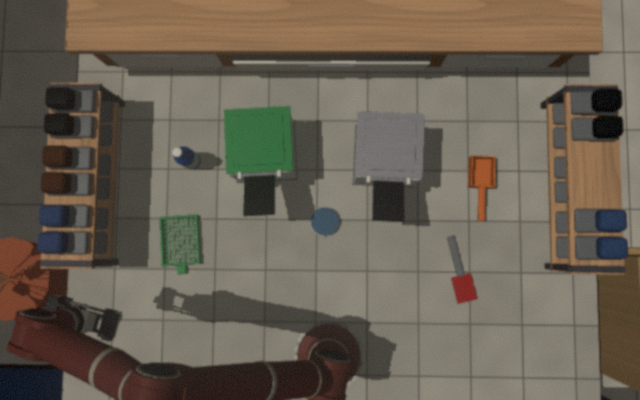

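View pics/scene1.png

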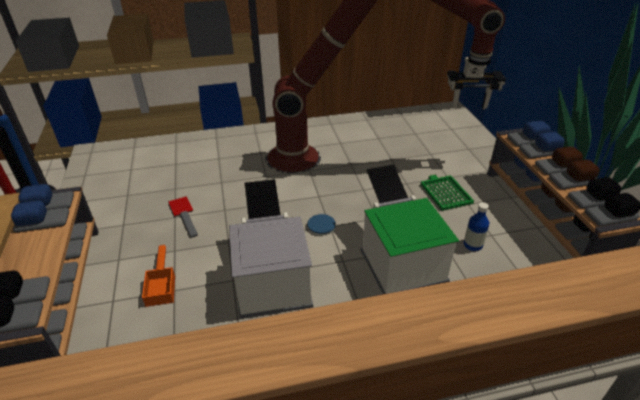

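The top view shows the steel bin at about px (390,147) with its lever at (389,201). The green bin is to its left, with its lever at (259,196). The gripper is at the lower left (100,320).

```bash
python3 - <<'E'
from h import *
W=np.load("top.npy")
for u,v in [(389,186),(389,195),(389,205),(389,215),(376,205),(402,205),(377,217),(401,217),(390,150),(365,120),(418,120),(362,174),(416,177),(259,205),(390,240),(325,221)]: print((u,v),W[v,u].round(3))
m=(W[...,2]>.155)&(W[...,2]<.18); m[:, :345]=0;m[:,440:]=0;m[:100]=0;m[182:]=0
v,u=np.nonzero(m);P=W[v,u][:,:2].astype(np.float32);print(len(P),cv2.minAreaRect(P))
B=W[181:224,368:410].reshape(-1,3);B=B[B[:,2]>.155];print(cv2.minAreaRect(B[:,:2].astype(np.float32)),B[:,2].max())
E
```

```text
(389, 186) [ 0.521 -0.171  0.174]
(389, 195) [ 0.494 -0.17   0.184]
(389, 205) [ 0.464 -0.169  0.195]
(389, 215) [ 0.436 -0.168  0.204]
(376, 205) [ 0.464 -0.131  0.2  ]
(402, 205) [ 0.465 -0.206  0.193]
(377, 217) [ 0.429 -0.133  0.212]
(401, 217) [ 0.43  -0.201  0.206]
(390, 150) [ 0.627 -0.174  0.17 ]
(365, 120) [ 0.716 -0.101  0.17 ]
(418, 120) [ 0.717 -0.257  0.169]
(362, 174) [ 0.557 -0.093  0.163]
(416, 177) [ 0.55  -0.251  0.162]
(259, 205) [0.461 0.202 0.198]
(390, 240) [ 0.366 -0.194 -0.006]
(325, 221) [0.425 0.016 0.014]
4601 ((0.6384058594703674, -0.1736069768667221), (0.19835104048252106, 0.210674449801445), 87.62870025634766)
((0.4637819230556488, -0.11628009378910065), (0.1404784768819809, 0.25977593660354614), 17.667884826660156) 1.607240618199373
```

```bash
python3 -m jog '[{"slide":[0.3,-0.3,0.4],"spin":0,"gripper":1},{"slide":[0.6,-0.6,0.85],"spin":0,"gripper":1},{"slide":[1,-1,0.85],"spin":0.015,"gripper":1},{"slide":[1,-1,0.85],"spin":0.033,"gripper":1}]' 10
python3 -m jog '[{"slide":[0.35,-0.5,0],"spin":0,"gripper":1},{"slide":[0.7,-1,0],"spin":0,"gripper":1},{"slide":[0.7,-1,0],"spin":0,"gripper":1}]'
```

```text
clock: 0.6
tool_pos: [0.2832, 0.5069, 0.3219]
orientation: [0.021, 1.0, -0.0, 0.002]
wrist_force: [0.8, 0.4, -0.9]
opening: 0.621
finger_force: 0.0
clock: 0.98
tool_pos: [0.3658, 0.3857, 0.3205]
orientation: [0.023, 1.0, -0.001, 0.001]
wrist_force: [-0.3, 0.1, 0.8]
opening: 0.298
finger_force: 0.0
```

```bash
python3 -m jog '[{"slide":[0.25,-0.5,0],"spin":0,"gripper":1},{"slide":[0.5,-1,0],"spin":0,"gripper":1},{"slide":[0.5,-1,0],"spin":0,"gripper":1}]' >/dev/null
python3 -m jog '[{"slide":[0.1,-0.5,0],"spin":0,"gripper":1},{"slide":[0.15,-1,0],"spin":0,"gripper":1},{"slide":[0.15,-1,0],"spin":0,"gripper":1}]' 
python3 -m jog '[{"slide":[0,-0.5,0],"spin":0,"gripper":1},{"slide":[0,-1,0],"spin":0,"gripper":1},{"slide":[0,-1,0],"spin":0,"gripper":1}]' >/dev/null
python3 -m jog '[{"slide":[0,-0.5,0],"spin":0,"gripper":1},{"slide":[0,-1,0],"spin":0,"gripper":1},{"slide":[0,-1,0],"spin":0,"gripper":1}]' 
```

```text
clock: 1.72
tool_pos: [0.4411, 0.1457, 0.3207]
orientation: [0.024, 1.0, -0.001, -0.0]
wrist_force: [-0.1, 0.6, 0.3]
opening: 0.006
finger_force: 0.0
clock: 2.48
tool_pos: [0.4408, -0.0922, 0.3206]
orientation: [0.023, 1.0, -0.001, -0.0]
wrist_force: [-0.4, 0.8, -0.1]
opening: 0.005
finger_force: 0.0
```

```bash
python3 -m jog '[{"slide":[0,-0.4,0],"spin":0,"gripper":1},{"slide":[0,-0.63,-0.3],"spin":0,"gripper":1},{"slide":[0,-0.63,-0.6],"spin":0,"gripper":1},{"slide":[0,-0.63,-0.6],"spin":0,"gripper":1},{"slide":[0,-0.63,-0.6],"spin":0,"gripper":1}]'
python3 - <<'E'
from h import *
a=robot.grab_frame("wrist")["frame"]
f=robot.grab_frame("scene")["frame"][130:330,180:380]
cv2.imwrite("pics/w2.png",np.hstack([cv2.resize(a,(480,300)),cv2.resize(f,(300,300))])[...,::-1])
E
```

```text
clock: 3.1
tool_pos: [0.4423, -0.1634, 0.2496]
orientation: [0.018, 1.0, 0.0, 0.001]
wrist_force: [-0.4, -0.9, -0.1]
opening: 0.005
finger_force: 0.0
```

View pics/w2.png

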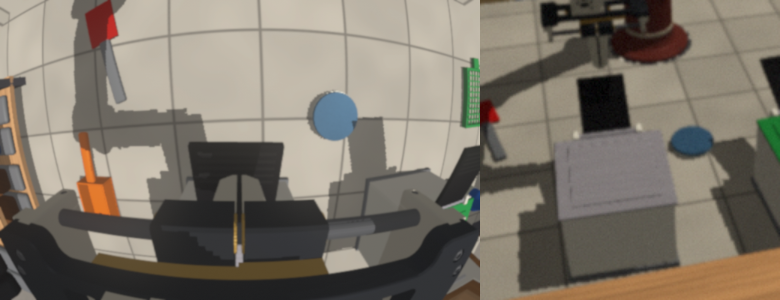

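The fingers (px 239) sit mid-width on the lever (px 190–283), pointing at its ribbed end. Next is the descent.

```bash
python3 -m jog '[{"slide":[0,0,-0.15],"spin":0,"gripper":1},{"slide":[0,0,-0.3],"spin":0,"gripper":1},{"slide":[0,0,-0.35],"spin":0,"gripper":1},{"slide":[0,0,-0.4],"spin":0,"gripper":1},{"slide":[0,0,-0.45],"spin":0,"gripper":1}]'
python3 -m jog '[{"slide":[0,0,-0.04],"spin":0,"gripper":1},{"slide":[0,0,-0.08],"spin":0,"gripper":1},{"slide":[0,0,-0.12],"spin":0,"gripper":1},{"slide":[0,0,-0.16],"spin":0,"gripper":1},{"slide":[0,0,-0.2],"spin":0,"gripper":1}]'
```

```text
clock: 3.82
tool_pos: [0.441, -0.1655, 0.1953]
orientation: [0.02, 1.0, -0.0, 0.001]
wrist_force: [-2.2, 0.1, 5.3]
opening: 0.005
finger_force: 2.0
clock: 4.45
tool_pos: [0.4402, -0.1654, 0.1702]
orientation: [0.02, 1.0, -0.0, -0.001]
wrist_force: [-4.2, -1.1, 4.5]
opening: 0.004
finger_force: 2.2
```

```bash
python3 -m jog '[{"slide":[0,0,-0.05],"spin":0,"gripper":1},{"slide":[0,0,-0.1],"spin":0,"gripper":1},{"slide":[0,0,-0.15],"spin":0,"gripper":1},{"slide":[0,0,-0.2],"spin":0,"gripper":1},{"slide":[0,0,-0.25],"spin":0,"gripper":1}]'
python3 - <<'E'
from h import *
f=robot.grab_frame("scene");W=allworld(f)
cv2.imwrite("pics/s3.png",cv2.resize(f["frame"][100:330,150:450],None,fx=2,fy=2)[...,::-1])
f=robot.grab_frame("top");W=allworld(f)
P=W[100:182,350:430].reshape(-1,3);P=P[(P[:,2]>.2)&(P[:,0]>.56)]
print(len(P),np.arctan(np.linalg.lstsq(np.c_[P[:,:2],np.ones(len(P))],P[:,2],rcond=None)[0][:2]),P[:,2].max())
E
```

```text
clock: 5.08
tool_pos: [0.443, -0.1655, 0.1408]
orientation: [0.02, 1.0, -0.001, 0.002]
wrist_force: [0.4, -0.2, 4.1]
opening: 0.008
finger_force: 2.6
3472 [ 0.6311663  -0.02989912] 0.29265007810877686
```

View pics/s3.png

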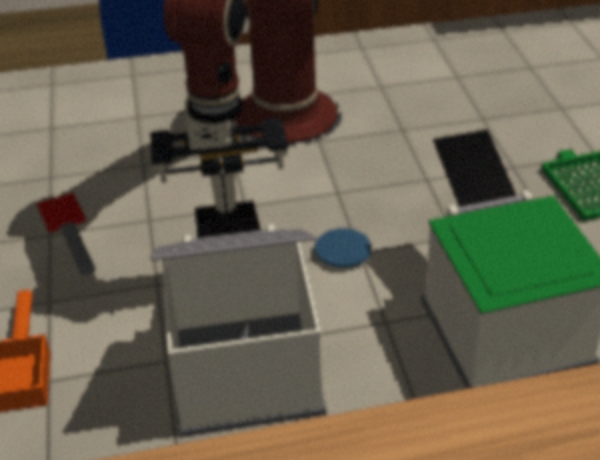

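The lid stands up at (235,243) at about 0.63 rad, and the fingertips are on the lever. I'll press slightly further and hold.

```bash
python3 -m jog '[{"slide":[0,0,-0.015],"spin":0,"gripper":1},{"slide":[0,0,-0.025],"spin":0,"gripper":1},{"slide":[0,0,-0.025],"spin":0,"gripper":1},{"slide":[0,0,-0.025],"spin":0,"gripper":1},{"slide":[0,0,-0.025],"spin":0,"gripper":1}]'
python3 -m jog '[{"slide":[0,0,0],"spin":0,"gripper":1},{"slide":[0,0,0],"spin":0,"gripper":1},{"slide":[0,0,0],"spin":0,"gripper":1},{"slide":[0,0,0],"spin":0,"gripper":1},{"slide":[0,0,0],"spin":0,"gripper":1}]' >/dev/null
python3 -m jog '[{"slide":[0,0,0],"spin":0,"gripper":1},{"slide":[0,0,0],"spin":0,"gripper":1},{"slide":[0,0,0],"spin":0,"gripper":1},{"slide":[0,0,0],"spin":0,"gripper":1},{"slide":[0,0,0],"spin":0,"gripper":1}]' >/dev/null
python3 -m jog '[{"slide":[0,0,0],"spin":0,"gripper":1},{"slide":[0,0,0],"spin":0,"gripper":1},{"slide":[0,0,0],"spin":0,"gripper":1},{"slide":[0,0,0],"spin":0,"gripper":1},{"slide":[0,0,0],"spin":0,"gripper":1}]' >/dev/null
python3 -m jog '[{"slide":[0,0,0],"spin":0,"gripper":1},{"slide":[0,0,0],"spin":0,"gripper":1},{"slide":[0,0,0],"spin":0,"gripper":1},{"slide":[0,0,0],"spin":0,"gripper":1},{"slide":[0,0,0],"spin":0,"gripper":1}]'
```

```text
clock: 5.8
tool_pos: [0.4434, -0.1656, 0.1385]
orientation: [0.019, 1.0, -0.001, 0.003]
wrist_force: [1.0, -0.2, 5.1]
opening: 0.002
finger_force: 2.4
clock: 8.3
tool_pos: [0.4434, -0.1655, 0.1385]
orientation: [0.019, 1.0, -0.001, 0.003]
wrist_force: [1.8, -0.5, 5.2]
opening: 0.002
finger_force: 2.4
```

```bash
for i in 1; do :; done
python3 -m jog '[{"slide":[0,0,0.025],"spin":0,"gripper":1},{"slide":[0,0,0.05],"spin":0,"gripper":1},{"slide":[0,0,0.075],"spin":0,"gripper":1},{"slide":[0,0,0.1],"spin":0,"gripper":1},{"slide":[0,0,0.125],"spin":0,"gripper":1}]'
python3 -m jog '[{"slide":[0,0,0.025],"spin":0,"gripper":1},{"slide":[0,0,0.05],"spin":0,"gripper":1},{"slide":[0,0,0.075],"spin":0,"gripper":1},{"slide":[0,0,0.1],"spin":0,"gripper":1},{"slide":[0,0,0.125],"spin":0,"gripper":1}]'
python3 -m jog '[{"slide":[0,0,0.025],"spin":0,"gripper":1},{"slide":[0,0,0.05],"spin":0,"gripper":1},{"slide":[0,0,0.075],"spin":0,"gripper":1},{"slide":[0,0,0.1],"spin":0,"gripper":1},{"slide":[0,0,0.125],"spin":0,"gripper":1}]'
python3 -m jog '[{"slide":[0,0,0.025],"spin":0,"gripper":1},{"slide":[0,0,0.05],"spin":0,"gripper":1},{"slide":[0,0,0.075],"spin":0,"gripper":1},{"slide":[0,0,0.1],"spin":0,"gripper":1},{"slide":[0,0,0.125],"spin":0,"gripper":1}]'
```

```text
clock: 8.93
tool_pos: [0.4407, -0.1654, 0.1528]
orientation: [0.02, 1.0, -0.0, -0.0]
wrist_force: [0.2, -0.1, 5.0]
opening: 0.0
finger_force: 2.3
clock: 9.55
tool_pos: [0.4401, -0.1654, 0.1676]
orientation: [0.02, 1.0, 0.0, -0.001]
wrist_force: [-2.0, -0.7, 4.2]
opening: 0.003
finger_force: 2.3
clock: 10.18
tool_pos: [0.4417, -0.1654, 0.1831]
orientation: [0.02, 1.0, -0.0, 0.001]
wrist_force: [0.1, -1.9, 3.5]
opening: 0.006
finger_force: 1.9
clock: 10.8
tool_pos: [0.4411, -0.1649, 0.1978]
orientation: [0.02, 1.0, 0.0, 0.0]
wrist_force: [3.2, -0.2, 2.6]
opening: 0.004
finger_force: 1.7
```

```bash

python3 -m jog '[{"slide":[0,0,0.025],"spin":0,"gripper":1},{"slide":[0,0,0.05],"spin":0,"gripper":1},{"slide":[0,0,0.075],"spin":0,"gripper":1},{"slide":[0,0,0.1],"spin":0,"gripper":1},{"slide":[0,0,0.125],"spin":0,"gripper":1}]'
python3 -m jog '[{"slide":[0,0,0.1],"spin":0,"gripper":1},{"slide":[0,0,0.3],"spin":0,"gripper":1},{"slide":[0,0,0.6],"spin":0,"gripper":1},{"slide":[0,0,0.9],"spin":0,"gripper":1},{"slide":[0,0,0.9],"spin":0,"gripper":1}]'
python3 -m jog '[{"slide":[0,0,0],"spin":0,"gripper":1},{"slide":[0,0,0],"spin":0,"gripper":1},{"slide":[0,0,0],"spin":0,"gripper":1},{"slide":[0,0,0],"spin":0,"gripper":1}]'
python3 - <<'E'
from h import *
f=robot.grab_frame("scene");W0=np.load("scene.npy");W=allworld(f)
cv2.imwrite("pics/s4.png",cv2.resize(f["frame"][100:330,130:500],None,fx=2,fy=2)[...,::-1])
d=(W-W0)[...,2]; print("lid dz",np.median(d[235:260,250:290]),"lever",np.median(d[190:212,255:272]))
E
```

```text
clock: 11.42
tool_pos: [0.4383, -0.165, 0.2118]
orientation: [0.02, 1.0, 0.001, -0.003]
wrist_force: [-0.4, -0.7, 0.2]
opening: 0.007
finger_force: 0.0
clock: 12.05
tool_pos: [0.4416, -0.1661, 0.3235]
orientation: [0.02, 1.0, -0.001, 0.003]
wrist_force: [-0.2, -0.6, -0.7]
opening: 0.008
finger_force: 0.0
clock: 12.55
tool_pos: [0.4406, -0.1652, 0.3201]
orientation: [0.02, 1.0, 0.0, -0.001]
wrist_force: [-0.3, -0.0, -0.1]
opening: 0.011
finger_force: 0.0
lid dz 1.7104893560812573e-05 lever -0.00017250147276472172
```

View pics/s4.png

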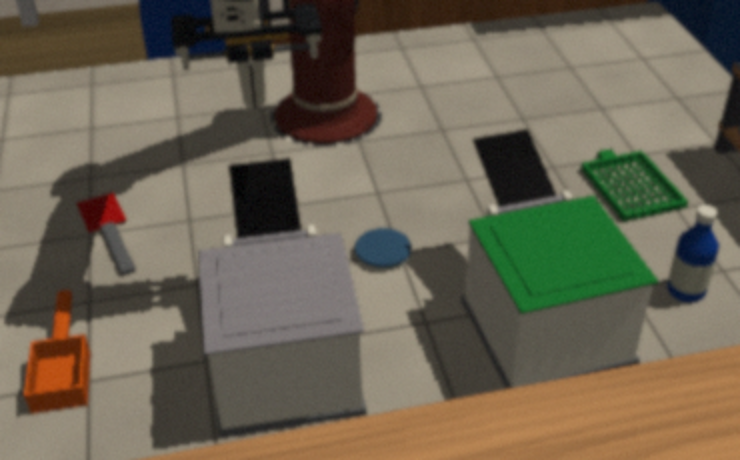

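The steel lid (280,285) is fully shut, its lever is back up, and the gripper is clear above. The other objects look undisturbed.

```bash
python3 -c "
from bench import robot
print(robot.hand_in())"
```

```text
the job is handed in; nothing more can be done
None
```

I pressed the steel bin's lever until the lid stood wide open (about 0.63 rad or more), held it just over three seconds, let it down slowly until fully shut, moved clear and handed the job in at about 12.6 s; the green bin stayed shut and nothing else looked moved.

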